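# Pack the two-tier lunch set and its cutlery

## Robot

A 7-joint arm with a two-finger parallel gripper is mounted at the origin on a cart in front of the work surface, level with it; the furniture and walls round the work are solid. World frame = base frame: x ahead of the robot, y to its left, z up, the work surface at z = 0. Lengths are in mm, angles in rad, forces in N, time in s.
With the tool pointing down it reaches from about 375 to 925 mm from the base axis. Payload 3.1 kg.
Tool frame: the origin (TCP) lies between the finger pads; the fingertips stand 25 mm ahead of it and the grasp point (between the pads) lies 6 mm ahead of it (env.tcp_to_tips is the distance from the TCP to the fingertips, in mm); z points along the fingers, y is the line along which they close (so a half turn about z gives the same grasp; the last joint's range is limited). The gripper opens to 85 mm and grips with 20 to 120 N. Pads are 22 mm wide; open, the fingers measure 114 mm over their backs; the gripper's body (76 mm by 85 mm) begins 54 mm behind the grasp point. The pads swing forward as they close: fully open they stand 13 mm farther back than shut.
Start: joints at [1.249, 0.383, 0.044, 1.598, -0.018, 1.161, -0.05], TCP at [144.278, -633.788, 256.269] pointing down, gripper open.
Joint ranges: [-2.61, 2.61], [-0.41, 2.15], [-1.48, 1.57], [0, 2.5], [-1.57, 4.71], [0.05, 1.97], [-2.85, 2.85]. Speed limits (rad/s): [2.79, 2.79, 3.14, 3.14, 3.14, 3.14, 3.14].

## Interface

Orientations are given as a unit quaternion [w, x, y, z].
In Python, from rig import env gives the robot as it stands.
- The arm moves only by the shell command python3 jog.py 'ROWS' [FORCE]. ROWS is a JSON list of rows, 1 to 10 of them, each an object with the fields tx, ty, tz (the shift in units of 5 mm), rx, ry, rz (a rotation vector in units of 0.1 rad), aperture (the finger opening in mm); a field left out counts as zero (the opening has to be given); each row shifts and turns the commanded pose from where the row before left it, along the tool's axes as they then stand; what a row does not reach is not made up. A row lasts 1/12 s, in which the tool goes at most 41.7 mm and 0.125 rad, less where a joint would pass 70% of its speed; a pose out of reach is approached as far as the arm can. The fingers move at their own pace and stop on an object; FORCE is the grip in N (left out, the last holds). Time passes only in rows, so rows that do not move let the fingers close. It prints the time, the measured TCP pose, the force, the opening and the grip force at its end. Input that does not fit is refused with a message, and nothing moves.
- env.state(): the state, without advancing time (a new reading comes with each control period).
- env.read_camera(name): name is "scene" or "top" or "wrist"; returns the picture (384x512x3 uint8, red, green, blue); there is no depth.
- env.camera_info(name): a dict with "fx", "fy", "cx", "cy" (pixels), "k1" (the pictures are not rectified: a ray, as slopes to the right and down, at radius r is drawn at 1 + k1 r^2 times it, then the intrinsics apply), "rvec" (rotation vector, rad) and "tvec" (3), from world to camera coordinates, as OpenCV has them. Camera axes: x right, y down, z forward; pixel columns grow to the right and rows downward; lengths in mm; the calibration is good to about 2 mm. A picture is of the moment at which its call begins: read the wrist's pose just before it. camera_info takes no time and is no camera call; for the wrist camera it gives the pose at the moment of the call.
- env.sign_off(): hands the job in; it is judged then, once.
The state is a dict: "t": time; "joint_positions": joint angles; "joint_vel": joint speeds; "tau": joint torques, N m; "eef_pos": TCP position; "eef_rot": TCP orientation; "ft_force": force on the tool from outside, world axes, zero at the start; "ft_torque": the same for the moment, N m; "finger_gap": finger opening in mm; "finger_force": force on a finger pad.
Only numpy, scipy, OpenCV 4.12 (cv2) and the standard library are available. Lean on these libraries where they do the work, as an engineer would, in place of code of your own. Each camera call takes 0.05 s, during which the arm holds its last target. There are 200 camera calls.

## Task

Pack up the lunch set: seat the spoon and the fork fully home in their cradles on the lid of the upper tub, each in the one that fits its handle and with its head at the lid's tab end, and have the upper tub standing on the lower tub with its four feet down in the four recesses of the lower lid (either way round). The spoon lies in the way on the lower lid at the start. Leave the lower tub where it stands, and do not disturb the egg cups and jars.

Things in the scene. Friction and masses are not known exactly. Their poses are not given: they have to be found in the camera images.
- lower_tub: Lower lunch tub, white, flat grey lid (fixed shut, top at z 49), 0.7 kg. 140 mm long (x) x 64 wide (y), straight sides, tab at +x end to x 79. Origin: centre, underside of its feet. Lid has 4 square corner recesses at x +-58, y +-20: 13x13 mm, 4.5 deep; a tub seated in them has its origin at z 44.5 here, unseated 4-5 higher. The spoon starts lying across this lid.
- upper_tub: Upper lunch tub, white, two cutlery cradles on its grey lid (fixed shut, top at z 48), 0.3 kg. 140 mm long (x) x 64 wide (y: grip its straight sides, z 5-48); tab at +x end to x 79. 4 round feet, 9 diameter, 5 high, at x +-58, y +-20. Origin: centre, underside of feet. Low end stop (to z 58) across the -x end. Can be carried with the cutlery seated (68 high in all).
- spoon_cradle (a point): On the seat of the spoon cradle, at (-8, 20, 54) mm in the upper tub's frame, tub's axes: the seated spoon's origin and axes come here. Cradle: two U saddles 68 apart, at x -34 and +34 from here, each 6 thick (x), gap 13 wide (y), flared prongs up to 12 above the seat.
- fork_cradle (a point): On the seat of the fork cradle, at (-17, -20, 54) mm in the upper tub's frame, tub's axes: the seated fork's origin and axes come here. Cradle: two U saddles closer together, at x -25 and +25 from here, each 6 thick (x), gap 13 wide (y), flared prongs up to 12 above the seat.
- spoon: Spoon with round steel bowl, wooden handle, 133 mm long, 40 g. Handle bar 10 wide (y), 12 high: grip it there. Lies on its flat underside; x points along it to the head, z up. Origin: under the bar's middle. Butt knob 16 wide at x -54 to -41, collar 16 wide at x 41 to 49, bowl 25 across to x 79. The 82 of bar between knob and collar spans the far-apart saddles.
- fork: Three-tined steel fork, wooden handle, 123 mm long, 40 g. Handle bar 10 wide (y), 12 high: grip it there. Lies on its flat underside; x points along it to the head, z up. Origin: under the bar's middle. Butt knob 16 wide at x -45 to -32, collar 16 wide at x 32 to 40, head 22 wide to x 78. The 64 of bar spans the close saddles. Egg cups stand on both sides: open the fingers only part way.
- spoon_tip (a point): Far end of the spoon's bowl, at (79, 0, 6) mm in the spoon's frame.
- fork_tip (a point): Ends of the fork's tines, at (78, 0, 6) mm in the fork's frame.
- egg_cup_a: Bystander: egg cup, 41 mm diameter, 48 high, on the fork's +y side, about 70 mm from it. Origin under its centre.
- egg_cup_b: Bystander: egg cup, 41 mm diameter, 48 high, on the fork's -y side, about 70 mm from it. Origin under its centre.
- jam_jar: Bystander: jam jar, 62 mm diameter, 86 high, at the back of the worktop. Origin under its centre.
- spice_jar: Bystander: slim spice jar, 40 mm diameter, 109 high, at the back of the worktop. Origin under its centre.

How it is judged:
By the outcome, as a careful person would: the job done as asked, in the order asked, and still so for the second after the job is handed in, with the robot touching nothing.
It also fails if it takes over 69 s, if anything falls off the work surface, if the arm or the gripper's body presses on something with over 40 N, if the wrist force passes 120 N, or if a joint passes its speed limit or range.

## Working session

There is one attempt and no reset: what is moved stays moved. The work goes in short steps, Python scripts to look and compute and a shell command to move; the robot and the scene stay as the last step left them, time stands still between calls to the robot, and variables do not carry over. Pictures are saved under pics/ and viewed, at most 10 in all, crops included, and the job is handed in when it is done.

```bash
ls; mkdir -p pics
python3 - <<'E'
from rig import env
import cv2
s=env.state();print(s['t'],s['eef_pos'],s['eef_rot'],s['finger_gap'])
for n in ['top','scene']:
    im=env.read_camera(n);cv2.imwrite(f'pics/{n}0.png',im[:,:,::-1]);i=env.camera_info(n);print(n,i)
E
```

```text
jog.py
pics
rig.py
0.0 [ 144.06615583 -632.90720382  254.86254681] [-1.32026868e-03  9.93739749e-01  1.11711791e-01 -2.08949704e-04] 85.03436381403537
top {'fx': 358.38106752849916, 'fy': 358.38106752849916, 'cx': 256.8075147300926, 'cy': 188.84969763276095, 'k1': -0.08955619292661122, 'rvec': array([ 2.10961214, -2.15260739,  0.19112136]), 'tvec': array([173.15830694, 605.74930971, 801.05708397])}
scene {'fx': 353.1956048813959, 'fy': 353.1956048813959, 'cx': 255.53623332953646, 'cy': 193.87065337056376, 'k1': 0.030963462568706523, 'rvec': array([ 0.81119036, -2.6050956 ,  1.03027482]), 'tvec': array([572.3474728 , 198.70877502, 765.58812194])}
```
View pics/top0.png

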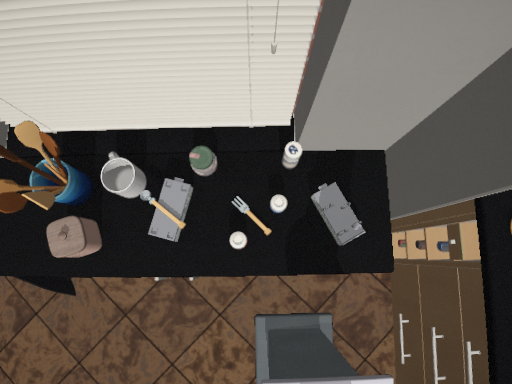

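View pics/scene0.png

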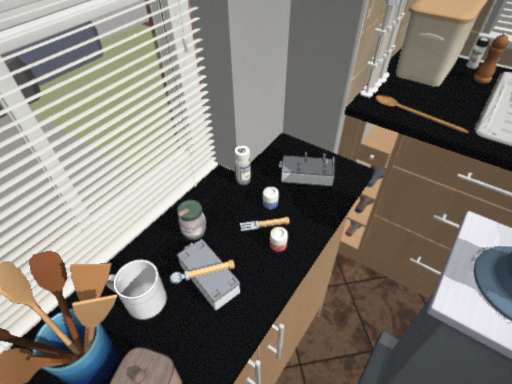

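The top view shows the lower tub with the spoon across it near (171,210), the fork near (252,216) with egg cups at (278,203) and (238,240), and the upper tub near (338,214). I'll measure these next.

Create h.py:
```python
from rig import env
import numpy as np, cv2
from scipy.spatial.transform import Rotation as R
def cam(i):
    return np.array([[i['fx'],0,i['cx']],[0,i['fy'],i['cy']],[0,0,1.]]),np.array([i['k1'],0,0,0,0.])
def ray(uv,z,i):
    K,D=cam(i);p=cv2.undistortPoints(np.array(uv,float).reshape(-1,1,2),K,D).reshape(-1,2)
    M=cv2.Rodrigues(i['rvec'])[0];c=-M.T@i['tvec'];d=np.c_[p,np.ones(len(p))]@M
    return c+d*((z-c[2])/d[:,2])[:,None]
def proj(P,i):
    K,D=cam(i);return cv2.projectPoints(np.array(P,float).reshape(-1,1,3),i['rvec'],i['tvec'],K,D)[0].reshape(-1,2)
```

Run:
```python
from h import *
im=cv2.imread('pics/top0.png');i=env.camera_info('top')
M=cv2.Rodrigues(i['rvec'])[0];print('cam',-M.T@i['tvec'])
for n,uv,z in [('lower',(171,210),49),('fork',(252,216),12),('spoon',(168,212),61),('upper',(338,214),48),('cupa',(278,203),48),('cupb',(238,240),48),('jam',(203,158),86),('spice',(292,152),109)]:
    print(n,ray([uv],z,i).round())
hsv=cv2.cvtColor(im,cv2.COLOR_BGR2HSV)
m=cv2.inRange(hsv,(8,90,120),(28,255,255));m[:,:135]=0;m[:170]=0;m[275:]=0;m[:,310:]=0
n,l,st,c=cv2.connectedComponentsWithStats(m)
for k in range(1,n):
    if st[k,4]>30:
        ys,xs=np.where(l==k);r=cv2.minAreaRect(np.c_[xs,ys].astype(np.float32));print(st[k],c[k],r)
a=cv2.resize(im[170:255,140:225],None,fx=6,fy=6,interpolation=cv2.INTER_CUBIC);b=cv2.resize(im[170:255,300:348+20],None,fx=6,fy=6,interpolation=cv2.INTER_CUBIC)
cv2.imwrite('pics/c0.png',cv2.resize(np.hstack([a,b])[:, :],None,fx=.87,fy=.87)); print(np.hstack([a,b]).shape)
```

```text
cam [460.05837869 165.33609267 894.21403585]
lower [[563. 366.  49.]]
fork [[549. 174.  12.]]
spoon [[557. 370.  61.]]
upper [[545. -31.  48.]]
cupa [[575. 111.  48.]]
cupb [[489. 207.  48.]]
jam [[679. 285.  86.]]
spice [[683.  80. 109.]]
[153 201  33  28 168] [169.19047619 214.39285714] ((168.417236328125, 213.5068817138672), (39.69608688354492, 5.872203350067139), 40.23635482788086)
[246 211  25  24 160] [258.53125 222.55   ] ((258.0, 222.00001525878906), (31.11269760131836, 5.656853675842285), 45.0)
(510, 918, 3)
```

View pics/c0.png

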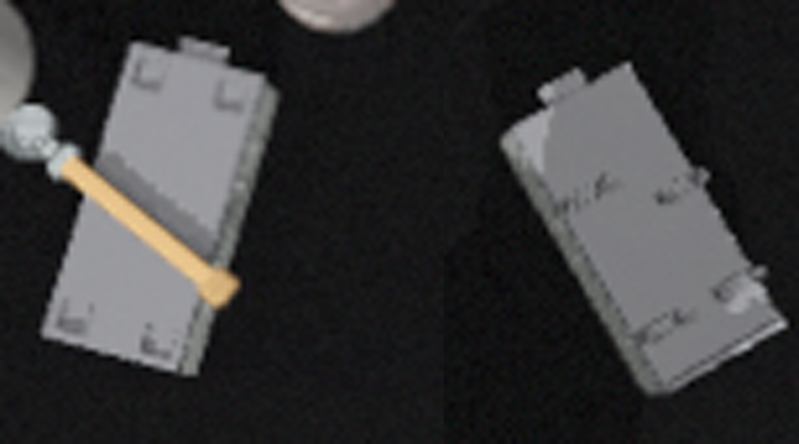

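The crop shows the lower lid with its four recesses clear and the spoon lying diagonally across it. The upper tub has its tab at upper left; its wide saddles are on the lower-left (+y) side, which matches the given frame. Next I'll fit the upper lid and check where the wrist camera sits.

```bash
cat >> h.py <<'E'
def go(x,y,z,yaw=None):
    "delta in tool axes to TCP target; yaw = world angle of tool x axis (mod pi), tool pointing down"
    s=env.state();q=s['eef_rot'];T=R.from_quat([q[1],q[2],q[3],q[0]])
    d=T.inv().apply(np.array([x,y,z])-s['eef_pos']);print('t',round(s['t'],2),'d',d.round(1),'n',np.linalg.norm(d).round())
    c=T.as_matrix()[:,0];cy=np.arctan2(c[1],c[0])
    if yaw is None: yaw=cy
    dy=(yaw-cy+np.pi/2)%np.pi-np.pi/2
    W=R.from_matrix(np.array([[np.cos(cy+dy),np.sin(cy+dy),0],[np.sin(cy+dy),-np.cos(cy+dy),0],[0,0,-1]]))
    print('rot (after move, tool)',(T.inv()*W).as_rotvec().round(3),'j7',s['joint_positions'][6])
E
python3 - <<'E'
from h import *
i=env.camera_info('wrist');M=cv2.Rodrigues(i['rvec'])[0];c=-M.T@i['tvec'];s=env.state()
q=s['eef_rot'];T=R.from_quat([q[1],q[2],q[3],q[0]])
print('cam in tool',T.inv().apply(c-s['eef_pos']),'axis in tool',T.inv().apply(M[2]),i['fx'],i['cx'],i['cy'],i['k1'])
go(480,-45,300)
E
```

```text
cam in tool [  78.30257663    0.23898592 -116.76988355] axis in tool [-3.04480915e-01  2.53401378e-04  9.52518403e-01] 284.05247991505195 253.26524837546876 191.31337763134394 -0.038779370423610786
t 0.1 d [ 458.1 -498.9  -43.9] n 679.0
rot (after move, tool) [-0.002  0.    -0.   ] j7 -0.04991977642684649
```

Run:
```python
from h import *
go(575,-25,260)
```

```text
t 0.1 d [ 555.1 -497.2   -3.9] n 745.0
rot (after move, tool) [-0.002  0.    -0.   ] j7 -0.04991977642684649
```

Careful with the scale: shifts go in units of 5 mm and turns go in units of 0.1 rad. That gives: 28 mm is 5.6, -25 mm is -5.

```bash
python3 jog.py '[{"tx": 5.6,"ty": -5,"aperture": 40},{"tx": 5.6,"ty": -5,"aperture": 40},{"tx": 5.6,"ty": -5,"aperture": 40},{"tx": 5.6,"ty": -5,"aperture": 40},{"tx": 5.6,"ty": -5,"aperture": 40},{"tx": 5.6,"ty": -5,"aperture": 40},{"tx": 5.6,"ty": -5,"aperture": 40},{"tx": 5.6,"ty": -5,"aperture": 40},{"tx": 5.6,"ty": -5,"aperture": 40},{"tx": 5.6,"ty": -5,"aperture": 40}]' 40; python3 jog.py '[{"tx": 5.6,"ty": -5,"aperture": 40},{"tx": 5.6,"ty": -5,"aperture": 40},{"tx": 5.6,"ty": -5,"aperture": 40},{"tx": 5.6,"ty": -5,"aperture": 40},{"tx": 5.6,"ty": -5,"aperture": 40},{"tx": 5.6,"ty": -5,"aperture": 40},{"tx": 5.6,"ty": -5,"aperture": 40},{"tx": 5.6,"ty": -5,"aperture": 40},{"tx": 5.6,"ty": -5,"aperture": 40},{"tx": 4.6,"ty": -4.4,"aperture": 40}]'
python3 - <<'E'
from h import *
go(575,-25,260)
i=env.camera_info('wrist');np.save('pics/i1.npy',i,allow_pickle=True)
im=env.read_camera('wrist');cv2.imwrite('pics/w1.png',im[:,:,::-1]);print(env.state()['joint_vel'].round(2))
E
```

```text
t: 0.93
eef_pos: [362.1, -326.0, 255.9]
eef_rot: [-0.0, 0.994, 0.112, -0.0]
ft_force: [1.3, -1.1, 0.5]
finger_gap: 39.9
finger_force: 0.0
t: 1.77
eef_pos: [575.9, -23.4, 255.8]
eef_rot: [-0.0, 0.994, 0.112, -0.0]
ft_force: [0.4, 0.2, -0.1]
finger_gap: 40.0
finger_force: 0.0
t 1.77 d [-1.2  1.3 -4.2] n 5.0
rot (after move, tool) [-0.001  0.    -0.   ] j7 -1.490259205151206
[ 0.03 -0.05 -0.01  0.04 -0.05  0.02  0.13]
```

View pics/w1.png

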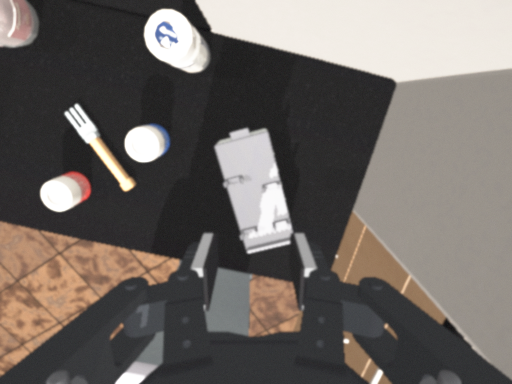

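The wrist view shows the tub around (255,187), tab at (239,133), end stop at (268,243), and the fork from (128,185) to (70,108).

Run:
```python
from h import *
im=cv2.imread('pics/w1.png');c=im[120:260,200:310]
cv2.imwrite('pics/c1.png',cv2.resize(c,None,fx=4.2,fy=4.2,interpolation=cv2.INTER_CUBIC))
i=np.load('pics/i1.npy',allow_pickle=True).item()
print(ray([(239,133),(255,187),(268,243)],48,i).round())
```

```text
[[615.   2.  48.]
 [557. -30.  48.]
 [488. -63.  48.]]
```

View pics/c1.png

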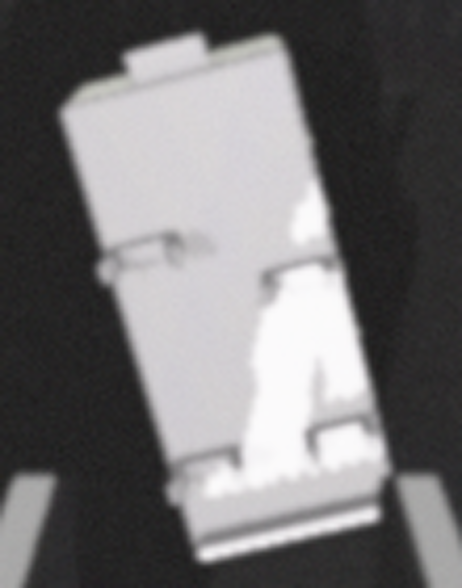

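Run:
```python
from h import *
f=lambda L:[(200+(x+.5)/4.2-.5,120+(y+.5)/4.2-.5) for x,y in L]
i=np.load('pics/i1.npy',allow_pickle=True).item()
TL,TR,LL,RL=ray(f([(64,108),(286,50),(188,515),(384,470)]),48,i)[:,:2]
S=ray(f([(201,560),(380,518)]),58,i)[:,:2]
tab=ray(f([(125,55),(204,35)]),44,i)[:,:2]
print(TL,TR,'w',np.linalg.norm(TL-TR));print(LL,RL,S,np.linalg.norm(S[0]-S[1]))
ang=lambda d:np.degrees(np.arctan2(d[1],d[0]))
print('ang',ang(TL-LL),ang(TR-RL),ang(TL-TR)-90,ang(S[0]-S[1])-90,'len',np.linalg.norm((TL+TR-S[0]-S[1])/2))
print('centre',(TL+TR+S[0]+S[1])/4,'tab',tab.mean(0),'mids',(TL+TR)/2,S.mean(0))
# sun patch-independent: top camera check
it=env.camera_info('top');g=lambda L:[(300+((x+.5)/5.22-85),170+(y+.5)/5.22-.5) for x,y in L]
P=ray(g([(503,143),(630,65),(787,325),(655,393)]),48,it)[:,:2];print('top',P,P.mean(0))
```

```text
[595.11000488  25.80376274] [623.64184071 -29.38866757] w 62.13107128426968
[482.15826915 -33.39141399] [509.90604739 -87.44283129] [[473.62586623 -39.52418027]
 [498.99396397 -87.89886731]] 54.62280411060766
ang 27.657908171842298 27.04113105111484 27.3367924465757 27.672899244778378 len 137.76506686474812
centre [547.84291895 -32.7519881 ] tab [617.24517928   2.7807573 ] mids [609.37592279  -1.79245242] [486.3099151  -63.71152379]
top [[587.61995272  30.46876743]
 [622.90427408 -30.37533358]
 [501.2697301  -95.64201558]
 [472.34242803 -33.27777346]] [546.03409624 -32.2065888 ]
```

Scaled: -37.8 mm is -7.56, 9.5 mm is 1.9.

```bash
python3 jog.py '[{"tx": 1.9,"ty": -7.56,"aperture": 40},{"tx": 1.9,"ty": -7.56,"aperture": 40},{"tx": 1.9,"ty": -7.56,"aperture": 40},{"tx": 1.9,"ty": -7.56,"aperture": 40},{"tx": 1.9,"ty": -7.56,"aperture": 40},{"tx": 1.9,"ty": -7.56,"aperture": 40},{"tx": 1.9,"ty": -7.56,"aperture": 40},{"tx": 1.9,"ty": -7.56,"aperture": 40},{"tx": 1.9,"ty": -7.56,"aperture": 40},{"tx": 1.9,"ty": -7.56,"aperture": 40}]'; python3 jog.py '[{"aperture": 40},{"aperture": 40}]'
python3 - <<'E'
from h import *
i=env.camera_info('wrist');np.save('pics/i2.npy',i,allow_pickle=True)
im=env.read_camera('wrist');cv2.imwrite('pics/w2.png',im[:,:,::-1])
g=proj([(560,368,49)],i)[0];print(g);x,y=int(g[0])-75,int(g[1])-70;x=max(x,0);y=max(y,0);print('off',x,y)
cv2.imwrite('pics/c2.png',cv2.resize(im[y:y+140,x:x+150,::-1],None,fx=4.2,fy=4.2,interpolation=cv2.INTER_CUBIC))
E
```

```text
t: 2.65
eef_pos: [583.5, 364.7, 255.5]
eef_rot: [0.001, 0.994, 0.111, -0.001]
ft_force: [1.0, -0.9, -0.3]
finger_gap: 39.9
finger_force: 0.0
t: 2.82
eef_pos: [581.2, 367.8, 255.4]
eef_rot: [-0.001, 0.993, 0.115, -0.001]
ft_force: [-0.0, -0.6, -0.2]
finger_gap: 40.2
finger_force: 0.0
[249.13243014 187.36772624]
off 174 117
```

View pics/c2.png

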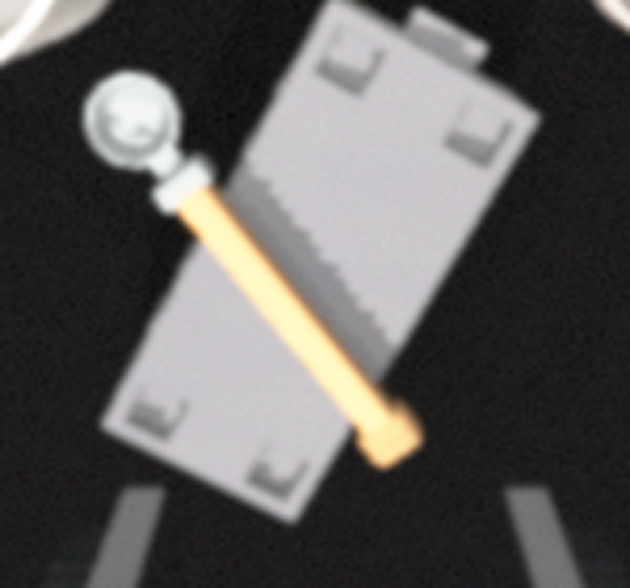

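The crop shows the spoon bar from collar (193,200) to knob (372,413), bowl at (132,120). The lower lid's corners are at about (540,118), (293,522), (102,427), and all four recesses are visible.

Run:
```python
from h import *
ang=lambda d:np.arctan2(d[1],d[0])
f=lambda L,o:[(o[0]+(x+.5)/4.2-.5,o[1]+(y+.5)/4.2-.5) for x,y in L]
i=np.load('pics/i2.npy',allow_pickle=True).item();o=(174,117)
P=ray(f([(193,200),(372,413),(404,453)],o),61,i)[:,:2];print(P,np.linalg.norm(P[0]-P[1]),np.linalg.norm(P[0]-P[2]),'spoon mid',(P[0]+P[1])/2,'yaw',ang(P[0]-P[1]))
b=ray(f([(132,120)],o),60,i)[0,:2];print('bowl',b,ang(b-P[2]))
C=ray(f([(332,-3),(540,118),(293,522),(102,427)],o),49,i)[:,:2];print('C',C,C.mean(0),[ang(C[0]-C[3]),ang(C[1]-C[2]),ang(C[0]-C[1])-np.pi/2,ang(C[3]-C[2])-np.pi/2],np.linalg.norm(C-np.roll(C,1,0),axis=1))
Q=ray(f([(349,60),(477,132),(159,414),(277,470)],o),47,i)[:,:2];print('rec',Q,Q.mean(0),np.linalg.norm(Q[0]-Q[1]),np.linalg.norm(Q[0]-Q[2]))
# orange mask line of spoon + fork
for n,inf,z,xr in [('w2','i2',61,(174,330)),('w1','i1',12,(80,150))]:
    im=cv2.imread(f'pics/{n}.png');ii=np.load(f'pics/{inf}.npy',allow_pickle=True).item()
    m=cv2.inRange(cv2.cvtColor(im,cv2.COLOR_BGR2HSV),(8,70,130),(30,255,255));m[:,:xr[0]]=0;m[:,xr[1]:]=0;m[240:]=0;m[:110]=0
    k,l,st,_=cv2.connectedComponentsWithStats(m);j=1+np.argmax(st[1:,4]);ys,xs=np.where(l==j)
    W=ray(np.c_[xs,ys],z,ii)[:,:2].astype(np.float32);r=cv2.minAreaRect(W);vx,vy,x0,y0=cv2.fitLine(W,cv2.DIST_L2,0,.01,.01).ravel()
    t=(W-[x0,y0])@[vx,vy];print(n,r,'line',x0,y0,np.arctan2(vy,vx),'ends',t.min(),t.max(),'A',np.array([x0,y0])+t.min()*np.array([vx,vy]),'B',np.array([x0,y0])+t.max()*np.array([vx,vy]))
it=env.camera_info('top');a=ray([(168.4,213.5)],61,it);print('top handle mid spoon',a, 'fork',ray([(258,222)],12,it))
```

```text
[[582.41665573 406.85405558]
 [533.92089624 345.97516272]
 [524.05426404 334.17665342]] 77.83365778252207 93.2103725351205 spoon mid [558.16877598 376.41460915] yaw 0.8981356800205509
bowl [599.50385752 426.63733937] 0.8863642783953771
C [[641.27806468 382.69239943]
 [623.23665837 320.65525623]
 [489.16042464 359.20551503]
 [506.60025118 420.66033659]] [565.06884972 370.80337682] [np.float64(-0.27478525783148033), np.float64(-0.2799728427594077), np.float64(-0.28301014102796995), np.float64(-0.27651311445993687)] [139.92740154  64.60727109 139.5082754   63.88147338]
rec [[626.21322476 374.49198828]
 [615.37396172 335.96508741]
 [513.64646517 405.19061346]
 [503.95188465 367.4769329 ]] [564.79638408 370.78115551] 40.022640016524186 116.67767975929485
w2 ((556.4609985351562, 366.8110046386719), (94.3258285522461, 16.795063018798828), 43.41395568847656) line 548.98956 361.40097 0.8288388 ends -37.787384 56.616764 A [523.4554 333.5461] B [587.2473  403.13586]
w1 ((534.0823364257812, 155.84304809570312), (76.82270812988281, 20.93035316467285), 44.4169921875) line 535.6579 154.3917 0.762085 ends -38.58487 38.331482 A [507.74567  127.751495] B [563.38684 180.85695]
top handle mid spoon [[553.16970804 369.46161589  61.        ]] fork [[533.49292324 159.43564979  12.        ]]
```

Run:
```python
from h import *
print(env.tcp_to_tips); go(558.2,376.3,78,0.89)
```

```text
25.0
t 2.87 d [-21.1 -17.2 177.3] n 179.0
rot (after move, tool) [ 0.     0.002 -0.663] j7 -2.1655625645051613
```

Scaled: -21 mm is -4.2, -17 mm is -3.4, 0.124 rad is 1.24.

```bash
python3 jog.py '[{"tx": -4.2,"ty": -3.4,"tz": 2,"rz": 1.24,"aperture": 30},{"tz": 2.4,"rz": 1.24,"aperture": 30},{"tz": 2.4,"rz": 1.24,"aperture": 30},{"tz": 2.4,"rz": 1.24,"aperture": 30},{"tz": 2.4,"rz": 1.24,"aperture": 30},{"tz": 2.4,"rz": 1.24,"aperture": 30},{"tz": 2.4,"rz": 1.24,"aperture": 30},{"tz": 2.4,"rz": 1.24,"aperture": 30},{"tz": 2.4,"rz": 1.24,"aperture": 30},{"tz": 2.4,"rz": 1.24,"aperture": 30}]'; python3 jog.py '[{"rz": 1.24,"aperture": 30},{"rz": 1.24,"aperture": 30},{"rz": 1.24,"aperture": 30},{"rz": 1.24,"aperture": 30},{"rz": 1.24,"aperture": 30},{"rz": 1.24,"aperture": 30},{"rz": 1.24,"aperture": 30},{"rz": 1.24,"aperture": 30},{"rz": 1.24,"aperture": 30},{"rz": 1.24,"aperture": 30}]';python3 - <<'E'
from h import *
go(558.2,376.3,78,0.89)
E
```

```text
t: 3.7
eef_pos: [557.0, 370.0, 146.5]
eef_rot: [0.008, 0.912, -0.409, -0.007]
ft_force: [-0.2, -0.4, -1.9]
finger_gap: 30.0
finger_force: 0.0
t: 4.53
eef_pos: [541.5, 241.2, 92.1]
eef_rot: [0.013, -0.625, 0.78, 0.041]
ft_force: [1.1, -0.5, 0.2]
finger_gap: 30.1
finger_force: 0.0
t 4.53 d [-134.1   12.3   24.4] n 137.0
rot (after move, tool) [0.064 0.06  0.46 ] j7 -2.851296954459482
```

Positive rz drives j7 towards its limit, so I'll rise and turn back the other way.

Scaled: -30 mm is -6, -0.12 rad is -1.2.

```bash
python3 jog.py '[{"tz": -6,"rz": -1.2,"aperture": 30},{"tz": -6,"rz": -1.2,"aperture": 30},{"rz": -1.2,"aperture": 30},{"rz": -1.2,"aperture": 30},{"rz": -1.2,"aperture": 30},{"rz": -1.2,"aperture": 30},{"rz": -1.2,"aperture": 30},{"rz": -1.2,"aperture": 30}]';python3 - <<'E'
from h import *
go(558.2,376.3,150,0.89);print(env.state()['joint_positions'].round(2))
E
```

```text
t: 5.2
eef_pos: [543.7, 237.2, 153.4]
eef_rot: [-0.032, 0.916, -0.4, -0.031]
ft_force: [-0.1, -0.2, -0.1]
finger_gap: 29.8
finger_force: 0.0
t 5.2 d [ -91.4 -104.9   14.5] n 140.0
rot (after move, tool) [0.032 0.092 1.427] j7 -1.965937040150354
[-1.39  1.09  1.51  1.87 -1.18  1.44 -1.97]
```

```bash
python3 jog.py '[{"rz": -1.2,"aperture": 30},{"rz": -1.2,"aperture": 30},{"rz": -1.2,"aperture": 30},{"rz": -1.2,"aperture": 30},{"rz": -1.2,"aperture": 30},{"rz": -1.2,"aperture": 30}]';python3 - <<'E'
from h import *
go(558.2,376.3,150);go(558.2,376.3,150,.89);print(env.state()['joint_positions'].round(2))
E
```

```text
t: 5.7
eef_pos: [543.7, 237.1, 153.3]
eef_rot: [-0.041, 0.998, -0.052, -0.018]
ft_force: [-0.7, 0.3, 0.6]
finger_gap: 30.1
finger_force: 0.0
t 5.7 d [   0.4 -139.2   14.4] n 140.0
rot (after move, tool) [-0.079  0.04  -0.002] j7 -1.2909313824634954
t 5.7 d [   0.4 -139.2   14.4] n 140.0
rot (after move, tool) [-0.093 -0.002 -0.993] j7 -1.2909313824634954
[-1.38  0.99  1.43  1.87 -1.1   1.36 -1.29]
```

```bash
python3 jog.py '[{"ty": -6.96,"aperture": 30},{"ty": -6.96,"aperture": 30},{"ty": -6.96,"aperture": 30},{"ty": -6.96,"aperture": 30},{"rx": -0.79,"ry": 0.4,"aperture": 30},{"rz": -1.24,"aperture": 30},{"rz": -1.24,"aperture": 30},{"rz": -1.24,"aperture": 30},{"rz": -1.24,"aperture": 30}]';python3 jog.py '[{"rz": -1.24,"aperture": 30},{"rz": -1.24,"aperture": 30},{"rz": -1.24,"aperture": 30},{"rz": -1.24,"aperture": 30}]';python3 - <<'E'
from h import *
go(558.2,376.3,78,.89);print(env.state()['joint_positions'].round(2))
i=env.camera_info('wrist');np.save('pics/i3.npy',i,allow_pickle=True)
im=env.read_camera('wrist');cv2.imwrite('pics/w3.png',im[:,:,::-1])
E
```

```text
t: 6.45
eef_pos: [559.1, 375.1, 164.1]
eef_rot: [0.0, 0.981, 0.195, -0.0]
ft_force: [0.0, 0.9, 0.6]
finger_gap: 29.8
finger_force: 0.0
t: 6.78
eef_pos: [559.1, 374.8, 164.2]
eef_rot: [-0.0, 0.903, 0.43, -0.0]
ft_force: [-0.6, -0.7, -0.1]
finger_gap: 30.1
finger_force: 0.0
t 6.78 d [ 0.6 -1.6 86.2] n 86.0
rot (after move, tool) [-0.001  0.001 -0.001] j7 -0.6637159725833426
[-1.45  0.95  1.29  1.65 -0.95  1.3  -0.66]
```

View pics/w3.png

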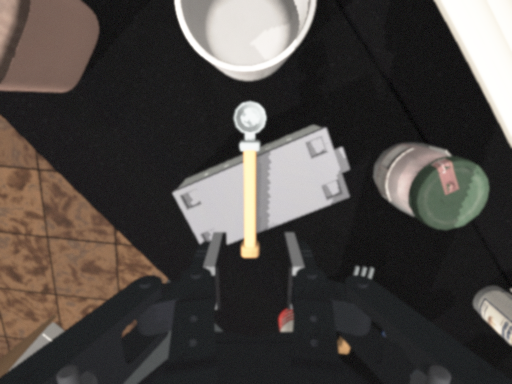

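The spoon is now aligned vertically in the view, collar (249,147) to knob end (250,258). The lower tub is unmoved and nothing looks disturbed. I'll refine the grasp from this picture.

Run:
```python
from h import *
i=np.load('pics/i3.npy',allow_pickle=True).item()
im=cv2.imread('pics/w3.png');hsv=cv2.cvtColor(im,cv2.COLOR_BGR2HSV);m=cv2.inRange(hsv,(8,70,130),(30,255,255));m[:, :230]=0;m[:,270:]=0;m[265:]=0
r0=[(np.where(m[r]>0)[0].mean(),r) for r in range(160,238)]
W=ray(r0,61,i)[:,:2].astype(np.float32);vx,vy,x0,y0=cv2.fitLine(W,cv2.DIST_L2,0,.01,.01).ravel();print('yaw',np.arctan2(vy,vx)%np.pi)
ys=np.where(m.any(1))[0];print(ys.min(),ys.max())
E=ray([(249.5,ys.min()-.5),(250,ys.max()+.5)],61,i)[:,:2];u=(E[0]-E[1])/np.linalg.norm(E[0]-E[1]);print(E,np.linalg.norm(E[0]-E[1]),'mid from butt',E[1]+54*u,'from collar',E[0]-41*u, np.arctan2(u[1],u[0]))
go(558.2,376.3,77,.89)
```

```text
yaw 0.8902764
152 257
[[582.47244626 407.61621259]
 [523.34774973 334.80155435]] 93.79607771925784 mid from butt [557.38684486 376.72219368] from collar [556.6279481  375.78757902] 0.8887876926661193
t 6.83 d [ 0.5 -1.6 87.6] n 88.0
rot (after move, tool) [-0.001  0.     0.002] j7 -0.6602819319203689
```

Scaled: 30 mm is 6, 20 mm is 4.

```bash
python3 jog.py '[{"tx": 0.1,"ty": -0.32,"tz": 6,"aperture": 30},{"tz": 6,"aperture": 30},{"tz": 4,"aperture": 30},{"tz": 1.2,"aperture": 30},{"aperture": 30}]'; python3 jog.py '[{"aperture": 0},{"aperture": 0},{"aperture": 0},{"aperture": 0},{"aperture": 0}]' 40
```

```text
t: 7.25
eef_pos: [556.6, 376.8, 76.3]
eef_rot: [0.0, 0.904, 0.427, -0.002]
ft_force: [-0.2, 0.2, 1.2]
finger_gap: 29.9
finger_force: 0.0
t: 7.67
eef_pos: [558.4, 378.7, 79.7]
eef_rot: [0.0, 0.903, 0.429, 0.001]
ft_force: [1.2, 0.2, 3.6]
finger_gap: 8.2
finger_force: 40.9
```

```bash
python3 jog.py '[{"tz": -4,"aperture": 0},{"tz": -6,"aperture": 0},{"tz": -7,"aperture": 0},{"tz": -6,"aperture": 0}]'
python3 - <<'E'
from h import *
go(531.2,-18.4,190,.478)
E
```

```text
t: 8.0
eef_pos: [556.9, 378.9, 195.4]
eef_rot: [0.0, 0.903, 0.429, -0.0]
ft_force: [-0.2, 0.3, 0.4]
finger_gap: 8.6
finger_force: 40.4
t 8.0 d [-324.1  231.2    5.6] n 398.0
rot (after move, tool) [-0.     0.001  0.409] j7 -0.6886096018335848
```

```bash
python3 jog.py '[{"tx": -5.4,"ty": 3.86,"aperture": 0},{"tx": -6.4,"ty": 4.56,"aperture": 0},{"tx": -6.4,"ty": 4.56,"aperture": 0},{"tx": -6.4,"ty": 4.56,"aperture": 0},{"tx": -6.4,"ty": 4.56,"aperture": 0},{"tx": -6.4,"ty": 4.56,"aperture": 0},{"tx": -6.4,"ty": 4.56,"aperture": 0},{"tx": -6.4,"ty": 4.56,"aperture": 0},{"tx": -6.4,"ty": 4.56,"aperture": 0},{"tx": -6.4,"ty": 4.56,"aperture": 0}]'; python3 jog.py '[{"tx": -1.8,"ty": 1.34,"rz": 1,"aperture": 0},{"rz": 1,"aperture": 0},{"rz": 1,"aperture": 0},{"rz": 1.09,"aperture": 0},{"aperture": 0},{"aperture": 0}]';python3 - <<'E'
from h import *
go(531.2,-18.4,83,.478);print(env.state()['joint_positions'].round(2))
i=env.camera_info('wrist');np.save('pics/i4.npy',i,allow_pickle=True)
im=env.read_camera('wrist');cv2.imwrite('pics/w4.png',im[:,:,::-1])
cv2.imwrite('pics/c4.png',cv2.resize(im[110:270,170:350,::-1],None,fx=4,fy=3.7*4/4,interpolation=cv2.INTER_CUBIC)) if 0 else cv2.imwrite('pics/c4.png',cv2.resize(im[110:260,170:350,::-1],None,fx=4,fy=4,interpolation=cv2.INTER_CUBIC))
E
```

```text
t: 8.83
eef_pos: [531.3, -8.7, 193.9]
eef_rot: [-0.0, 0.903, 0.429, -0.0]
ft_force: [1.6, 0.7, -0.3]
finger_gap: 8.5
finger_force: 40.4
t: 9.33
eef_pos: [531.4, -18.4, 193.5]
eef_rot: [0.0, 0.971, 0.238, -0.0]
ft_force: [-0.3, 0.1, 0.3]
finger_gap: 8.1
finger_force: 40.3
t 9.33 d [-1.000e-01 -1.000e-01  1.105e+02] n 111.0
rot (after move, tool) [0.    0.001 0.002] j7 -0.3917105152302589
[-1.12  0.78  1.49  1.98 -0.84  1.23 -0.39]
```

View pics/c4.png

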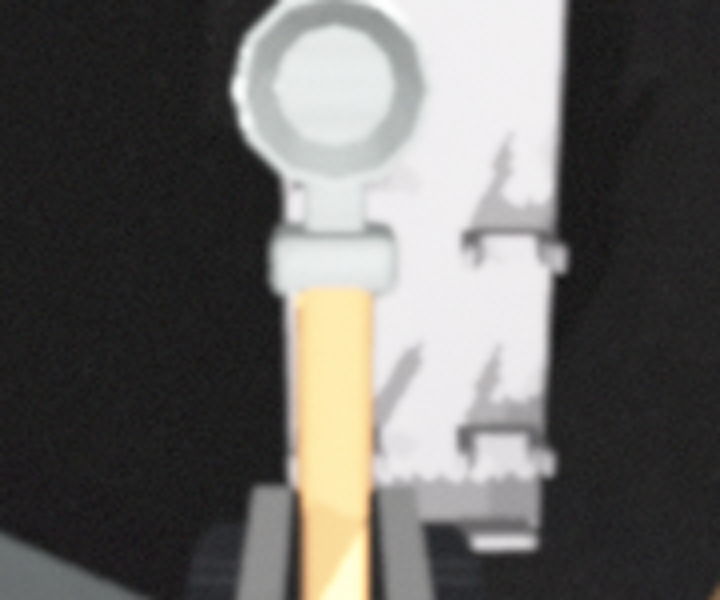

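The crop shows the spoon held over the tub and parallel to it, collar edge at (336,290). The lid's right edge runs (566,0) to (545,470), and the fork saddles are at (515,240) and (505,440).

Run:
```python
from h import *
i=np.load('pics/i4.npy',allow_pickle=True).item()
f=lambda L:[(170+(x+.5)/4-.5,110+(y+.5)/4-.5) for x,y in L]
c=np.array([547.5,-32.5]);a=.478;M=np.array([[np.cos(a),np.sin(a)],[-np.sin(a),np.cos(a)]])
t=lambda L,z:((ray(f(L),z,i)[:,:2]-c)@M.T).round(1)
print('right edge in tub (y=-32)',t([(567,0),(545,470)],48))
print('fork saddle prong pts (z66): y inner/outer',t([(465,236),(565,250),(460,435),(553,460)],66),'gap base z54',t([(482,238),(545,238),(476,432),(540,432)],66))
s=env.state()['eef_pos'];sp=ray(f([(336,290),(300,400),(371,400),(334,85)]),s[2]-17,i)[:,:2]
print('spoon collar, edges, bowl rel TCP in tub axes',((sp-s[:2])@M.T).round(1),'TCP tub',((s[:2]-c)@M.T).round(1))
print('end stop right',t([(472,548),(538,548)],58))
```

```text
right edge in tub (y=-32) [[ 63.  -32.2]
 [-51.6 -33.8]]
fork saddle prong pts (z66): y inner/outer [[ 13.2  -9.2]
 [ 10.1 -31.5]
 [-34.3  -9.8]
 [-40.6 -31.9]] gap base z54 [[ 12.8 -12.9]
 [ 12.8 -26.9]
 [-33.5 -13.5]
 [-33.5 -28.4]]
spoon collar, edges, bowl rel TCP in tub axes [[40.1 -0.5]
 [25.6  4. ]
 [25.6 -5. ]
 [64.8 -0.3]] TCP tub [-7.7 20. ]
end stop right [[-68.2 -14.8]
 [-68.3 -31.3]]
```

Scaled: 30 mm is 6, 25 mm is 5, -0.01 rad is -0.1.

```bash
python3 jog.py '[{"tz": 6,"rz": -0.1,"aperture": 0},{"tz": 6,"aperture": 0},{"tz": 5,"aperture": 0},{"tz": 2.6,"aperture": 0},{"aperture": 0}]'; python3 jog.py '[{"tz": 0.8,"aperture": 0},{"tz": 0.8,"aperture": 0},{"aperture": 0}]'
```

```text
t: 9.8
eef_pos: [530.0, -17.8, 93.0]
eef_rot: [-0.001, 0.97, 0.243, -0.002]
ft_force: [-0.3, -0.4, 0.5]
finger_gap: 8.0
finger_force: 40.9
t: 10.05
eef_pos: [531.6, -18.3, 87.3]
eef_rot: [0.0, 0.97, 0.242, -0.0]
ft_force: [0.1, -0.4, -0.7]
finger_gap: 8.5
finger_force: 40.9
```

```bash
python3 jog.py '[{"tz": 0.4,"aperture": 0},{"tz": 0.4,"aperture": 0},{"aperture": 0}]'; python3 jog.py '[{"aperture": 14},{"aperture": 18},{"aperture": 20},{"tz": -1.6,"aperture": 20},{"tz": -4,"aperture": 20},{"tz": -6,"aperture": 20},{"tz": -6,"aperture": 20},{"tz": -6,"aperture": 20}]'
python3 - <<'E'
from h import *
im0=cv2.imread('pics/w1.png')
i=env.camera_info('wrist');im=env.read_camera('wrist');cv2.imwrite('pics/w5.png',im[:,:,::-1]);np.save('pics/i5.npy',i,allow_pickle=True)
go(536,160,190,.77)
E
```

```text
t: 10.3
eef_pos: [532.0, -18.5, 84.4]
eef_rot: [-0.0, 0.97, 0.241, 0.0]
ft_force: [-1.0, 1.2, 6.1]
finger_gap: 8.3
finger_force: 41.7
t: 10.97
eef_pos: [531.0, -18.6, 202.4]
eef_rot: [0.0, 0.971, 0.241, -0.001]
ft_force: [0.6, -0.2, -0.9]
finger_gap: 20.1
finger_force: 0.0
t 11.02 d [  85.3 -158.5   18. ] n 181.0
rot (after move, tool) [ 0.007 -0.005 -0.283] j7 -0.3997034854619988
```

View pics/w5.png

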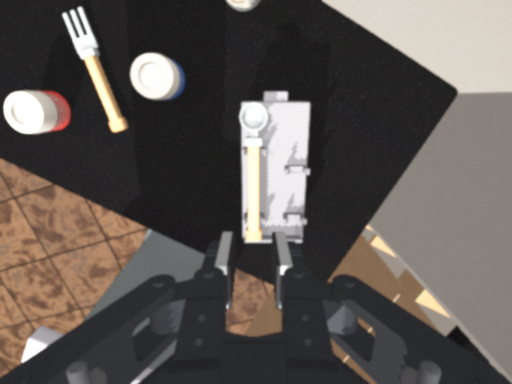

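The spoon lies along the tub in its cradle, bowl at the tab end (254,115) and knob at (254,238). The fork runs from its butt at (119,128) to its tines at (75,12). Now I'll measure the fork from two views.

Run:
```python
from h import *
for n,inf,xr,rr in [('w5','i5',(80,130),(40,140)),('w1','i1',(80,140),(120,195))]:
    im=cv2.imread(f'pics/{n}.png');i=np.load(f'pics/{inf}.npy',allow_pickle=True).item()
    m=cv2.inRange(cv2.cvtColor(im,cv2.COLOR_BGR2HSV),(8,70,110),(30,255,255));k=np.zeros_like(m);k[rr[0]:rr[1],xr[0]:xr[1]]=m[rr[0]:rr[1],xr[0]:xr[1]]
    q,l,st,_=cv2.connectedComponentsWithStats(k);j=1+np.argmax(st[1:,4]);ys,xs=np.where(l==j)
    W=ray(np.c_[xs,ys],12,i)[:,:2]
    d=np.array([np.cos(.77),np.sin(.77)])
    for _ in range(3):
        t=W@d;s=t-t.min();b=W[(s>18)&(s<72)];u,_,vt=np.linalg.svd(b-b.mean(0),full_matrices=False);d=vt[0]*np.sign(vt[0]@d);p0=b.mean(0)
    t=(W-p0)@d;w=(b-p0)@[-d[1],d[0]]
    print(n,'yaw',np.arctan2(d[1],d[0]),'len(77)',np.ptp(t),'width',np.ptp(w),'origin from butt',p0+d*(t.min()+45),'from collar',p0+d*(t.max()-32))
i=np.load('pics/i5.npy',allow_pickle=True).item();print('tine/butt',ray([(75,12),(120,130)],8,i)[:,:2])
# spoon check in tub frame
c=np.array([547.5,-32.5]);a=.478;M=np.array([[np.cos(a),np.sin(a)],[-np.sin(a),np.cos(a)]])
print('spoon knob end, collar (expect -62,20;33,20)',(ray([(254.5,240.5),(254,147)],66,i)[:,:2]-c)@M.T)
# lid corners: left/right top & tab
print('lid TL TR',(ray([(242,104),(310,102)],48,i)[:,:2]-c)@M.T)
```

```text
w5 yaw 0.7698457222228643 len(77) 76.98538012169381 width 15.730819883104424 origin from butt [539.9896505  159.71580045] from collar [539.97915317 159.70562466]
w1 yaw 0.7712953186760331 len(77) 76.85210256790967 width 17.6180897861335 origin from butt [540.31860758 158.86394319] from collar [540.21256388 158.76084913]
tine/butt [[593.82370495 212.20849032]
 [506.27063317 131.5094637 ]]
spoon knob end, collar (expect -62,20;33,20) [[-62.50973443  17.85262993]
 [ 30.26353466  19.19831352]]
lid TL TR [[ 66.80473302  30.45555694]
 [ 69.20191364 -31.73527571]]
```

```bash
python3 jog.py '[{"tx": 3.4,"ty": -6.34,"tz": 0.6,"aperture": 30},{"tx": 3.4,"ty": -6.34,"tz": 0.6,"aperture": 30},{"tx": 3.4,"ty": -6.34,"tz": 0.6,"aperture": 30},{"tx": 3.4,"ty": -6.34,"tz": 0.6,"aperture": 30},{"tx": 3.4,"ty": -6.34,"tz": 0.6,"aperture": 30},{"rz": -0.97,"aperture": 30},{"rz": -0.97,"aperture": 30},{"rz": -0.97,"aperture": 30},{"aperture": 30},{"aperture": 30}]'
python3 - <<'E'
from h import *
i=env.camera_info('wrist');im=env.read_camera('wrist')[:,:,::-1];cv2.imwrite('pics/w6.png',im)
m=cv2.inRange(cv2.cvtColor(im,cv2.COLOR_BGR2HSV),(8,70,110),(30,255,255));m[:,:225]=0;m[:,280:]=0;m[260:]=0
q,l,st,_=cv2.connectedComponentsWithStats(m);j=1+np.argmax(st[1:,4]);print(st[j]);ys,xs=np.where(l==j)
W=ray(np.c_[xs,ys],12,i)[:,:2];d=np.array([np.cos(.77),np.sin(.77)])
t=W@d;s=t-t.min();b=W[(s>18)&(s<72)];vt=np.linalg.svd(b-b.mean(0),full_matrices=False)[2];d=vt[0]*np.sign(vt[0]@d);p0=b.mean(0);t=(W-p0)@d
print('yaw',np.arctan2(d[1],d[0]),np.ptp(t),np.ptp((b-p0)@[-d[1],d[0]]),p0+d*(t.min()+45),p0+d*(t.max()-32))
go(538,161,28,.77)
E
```

```text
t: 11.85
eef_pos: [532.2, 161.5, 186.1]
eef_rot: [-0.0, 0.926, 0.378, -0.0]
ft_force: [-0.1, 0.0, -0.4]
finger_gap: 29.9
finger_force: 0.0
[248 142  16  70 787]
yaw 0.7723179268710273 75.57349431638697 11.515785396396888 [539.27498493 164.62383731] [538.25318582 163.62842531]
t 11.9 d [  4.    4.3 158. ] n 158.0
rot (after move, tool) [-0.     0.001  0.006] j7 -0.4365840837463224
```

View pics/w6.png

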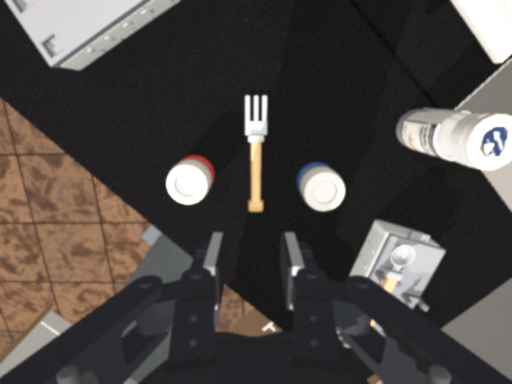

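The fork is vertical in the view, tines (256,96) to butt (256,211), between the cups at (190,180) and (322,187). There is ample room for the fingers at a 30 mm opening.

```bash
python3 jog.py '[{"tx": 1.16,"ty": 0.66,"tz": 6,"aperture": 30},{"tz": 7.2,"aperture": 30},{"tz": 7.2,"aperture": 30},{"tz": 6.4,"aperture": 30},{"tz": 3.6,"aperture": 30},{"tz": 1.2,"aperture": 30},{"aperture": 30}]'; python3 jog.py '[{"aperture": 0},{"aperture": 0},{"aperture": 0},{"aperture": 0},{"aperture": 0}]' 40;python3 jog.py '[{"tz": -3,"aperture": 0},{"tz": -6,"aperture": 0},{"tz": -7.2,"aperture": 0},{"tz": -7.2,"aperture": 0},{"tz": -6,"aperture": 0},{"tz": -3,"aperture": 0},{"aperture": 0}]'
python3 - <<'E'
from h import *
a=.485;c=np.array([547.5,-32.9]);p=c+np.array([[np.cos(a),-np.sin(a)],[np.sin(a),np.cos(a)]])@[-17,-20];print(p)
go(*p,190,a)
E
```

```text
t: 12.48
eef_pos: [537.6, 162.3, 26.9]
eef_rot: [0.0, 0.926, 0.378, -0.002]
ft_force: [0.4, 0.7, 1.0]
finger_gap: 30.3
finger_force: 0.0
t: 12.9
eef_pos: [539.4, 163.1, 28.7]
eef_rot: [0.0, 0.925, 0.379, 0.0]
ft_force: [-0.3, 0.7, 1.9]
finger_gap: 8.5
finger_force: 42.1
t: 13.48
eef_pos: [540.9, 163.4, 193.3]
eef_rot: [0.0, 0.925, 0.38, 0.003]
ft_force: [0.5, -0.9, -1.3]
finger_gap: 8.4
finger_force: 41.7
[541.78469305 -58.51904109]
t 13.48 d [-155.3  158.5    3. ] n 222.0
rot (after move, tool) [ 0.002 -0.005  0.294] j7 -0.4447446373197999
```

Careful with the scale: shifts go in units of 5 mm and turns go in units of 0.1 rad. That gives: 25.5 mm is 5.1, -25 mm is -5, 0.098 rad is 0.98.

```bash
python3 jog.py '[{"tx": -4.44,"ty": 4.52,"aperture": 0},{"tx": -5,"ty": 5.1,"aperture": 0},{"tx": -5,"ty": 5.1,"aperture": 0},{"tx": -5,"ty": 5.1,"aperture": 0},{"tx": -5,"ty": 5.1,"aperture": 0},{"tx": -4.4,"ty": 4.52,"aperture": 0},{"tx": -2.2,"ty": 2.26,"rz": 0.98,"aperture": 0},{"rz": 0.98,"aperture": 0},{"rz": 0.98,"aperture": 0},{"aperture": 0}]';python3 jog.py '[{"aperture": 0}]'
python3 - <<'E'
from h import *
i=env.camera_info('wrist');im=env.read_camera('wrist')[:,:,::-1];cv2.imwrite('pics/w7.png',im);np.save('pics/i7.npy',i,allow_pickle=True)
cv2.imwrite('pics/c7.png',cv2.resize(im[90:240,170:350],None,fx=4,fy=4,interpolation=cv2.INTER_CUBIC))
go(541.8,-58.5,83,.485);print(env.state()['joint_positions'].round(2))
E
```

```text
t: 14.32
eef_pos: [538.3, -58.8, 187.8]
eef_rot: [-0.0, 0.971, 0.238, -0.002]
ft_force: [0.7, 0.9, -0.3]
finger_gap: 8.6
finger_force: 41.7
t: 14.4
eef_pos: [538.6, -58.4, 188.2]
eef_rot: [0.0, 0.971, 0.241, -0.002]
ft_force: [0.1, 1.0, 0.1]
finger_gap: 8.5
finger_force: 41.7
t 14.45 d [  2.7   1.8 105.6] n 106.0
rot (after move, tool) [-0.001  0.003  0.002] j7 -0.3299125880093923
[-1.01  0.77  1.45  1.96 -0.83  1.21 -0.33]
```

View pics/c7.png

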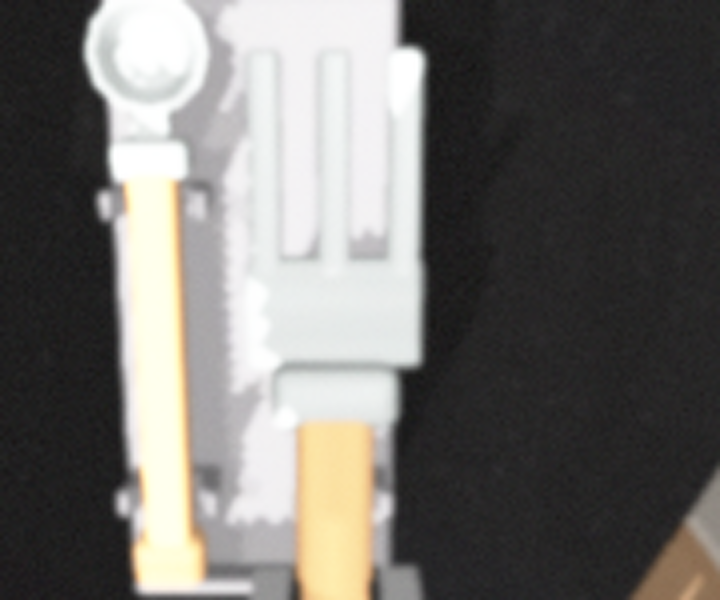

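The spoon sits centred between its prongs, with the bar running (152,185) to (168,535). The fork is held over its own cradle, collar edge at (336,422). I'll use the seated spoon as the reference for the offset.

Run:
```python
from h import *
i=np.load('pics/i7.npy',allow_pickle=True).item()
f=lambda L:[(170+(x+.5)/4-.5,90+(y+.5)/4-.5) for x,y in L]
s=env.state()['eef_pos'];k=ray(f([(152,185),(167,535)]),66,i)[:,:2];d=k[0]-k[1];a=np.arctan2(d[1],d[0]);print('spoon yaw',a,np.linalg.norm(d))
a=.485;u=np.array([np.cos(a),np.sin(a)]);v=np.array([-u[1],u[0]])
fk=ray(f([(336,422),(336,540),(335,50)]),s[2]-16,i)[:,:2]
print('spoon rel TCP (u,v):',[((p-s[:2])@u,(p-s[:2])@v) for p in k]);print('fork',[((p-s[:2])@u,(p-s[:2])@v) for p in fk])
R_=ray(f([(402,0),(395,480)]),48,i)[:,:2];print('right edge',[((p-s[:2])@u,(p-s[:2])@v) for p in R_])
```

```text
spoon yaw 0.48065638196537885 79.48444054143349
spoon rel TCP (u,v): [(np.float64(49.4841477529092), np.float64(37.745019416205054)), (np.float64(-29.999542972532648), np.float64(38.09026837997383))]
fork [(np.float64(33.586423721570455), np.float64(-0.5038706798627282)), (np.float64(17.748932683940872), np.float64(-0.5320482071003418)), (np.float64(77.30013158513353), np.float64(-0.31565997610465435))]
right edge [(np.float64(86.60879726603234), np.float64(-14.626011859574492)), (np.float64(-23.486385220818512), np.float64(-15.024380087665326))]
```

Scaled: 30 mm is 6, 14 mm is 2.8.

```bash
python3 jog.py '[{"tx": 0.1,"ty": 0.38,"tz": 5,"aperture": 0},{"tz": 6,"aperture": 0},{"tz": 5,"aperture": 0},{"tz": 2.8,"aperture": 0},{"aperture": 0}]'; python3 jog.py '[{"tz": 0.8,"aperture": 0},{"tz": 0.6,"aperture": 0},{"aperture": 0}]';  python3 jog.py '[{"tz": 0.4,"aperture": 0},{"tz": 0.4,"aperture": 0},{"aperture": 0}]'
```

```text
t: 14.87
eef_pos: [538.3, -58.7, 92.4]
eef_rot: [-0.001, 0.97, 0.241, -0.004]
ft_force: [-0.2, 0.9, -0.8]
finger_gap: 8.8
finger_force: 41.7
t: 15.12
eef_pos: [541.3, -60.0, 89.5]
eef_rot: [0.0, 0.971, 0.24, -0.0]
ft_force: [-0.2, -0.2, -1.0]
finger_gap: 8.5
finger_force: 41.7
t: 15.37
eef_pos: [541.0, -60.0, 85.2]
eef_rot: [0.0, 0.971, 0.24, -0.0]
ft_force: [-0.7, -0.4, -0.8]
finger_gap: 8.4
finger_force: 41.7
```

Scaled: 1.5 mm is 0.3.

```bash
python3 jog.py '[{"tz": 0.3,"aperture": 0},{"aperture": 0}]'; python3 jog.py '[{"tz": 0.3,"aperture": 0},{"aperture": 0}]'
```

```text
t: 15.53
eef_pos: [540.8, -60.1, 83.5]
eef_rot: [0.0, 0.971, 0.24, -0.0]
ft_force: [-0.6, 0.2, -0.1]
finger_gap: 8.6
finger_force: 41.7
t: 15.7
eef_pos: [541.1, -60.4, 82.6]
eef_rot: [0.0, 0.971, 0.24, -0.0]
ft_force: [-1.1, 0.1, 4.8]
finger_gap: 8.4
finger_force: 42.2
```

```bash
python3 jog.py '[{"aperture": 14},{"aperture": 18},{"aperture": 20},{"tz": -1.6,"aperture": 20},{"tz": -4,"aperture": 20},{"tz": -6,"aperture": 20},{"tz": -6,"aperture": 20},{"tz": -7,"aperture": 85},{"aperture": 85},{"aperture": 85}]'
python3 - <<'E'
from h import *
i=env.camera_info('wrist');im=env.read_camera('wrist')[:,:,::-1];cv2.imwrite('pics/w8.png',im);np.save('pics/i8.npy',i,allow_pickle=True)
t=env.read_camera('scene')[:,:,::-1];i2=env.camera_info('scene');g=proj([(547,-32,55)],i2)[0];print(g);x,y=int(g[0])-45,int(g[1])-38
A=cv2.resize(im[90:250,200:330],None,fx=3.4,fy=3.4,interpolation=cv2.INTER_CUBIC);B=cv2.resize(t[y:y+80,x:x+70],None,fx=5,fy=6.8,interpolation=cv2.INTER_CUBIC)
print(A.shape,B.shape);cv2.imwrite('pics/c8.png',np.hstack([A,B]))
go(547.5,-32.9,36,.483)
E
```

```text
t: 16.53
eef_pos: [542.4, -60.6, 207.5]
eef_rot: [0.001, 0.971, 0.24, 0.002]
ft_force: [0.3, -0.6, -1.1]
finger_gap: 55.1
finger_force: 0.0
[307.39807169 163.10170145]
(544, 442, 3) (544, 350, 3)
t 16.63 d [ 18.9 -20.4 168.7] n 171.0
rot (after move, tool) [-0.001  0.001  0.002] j7 -0.3439518366870859
```

View pics/c8.png

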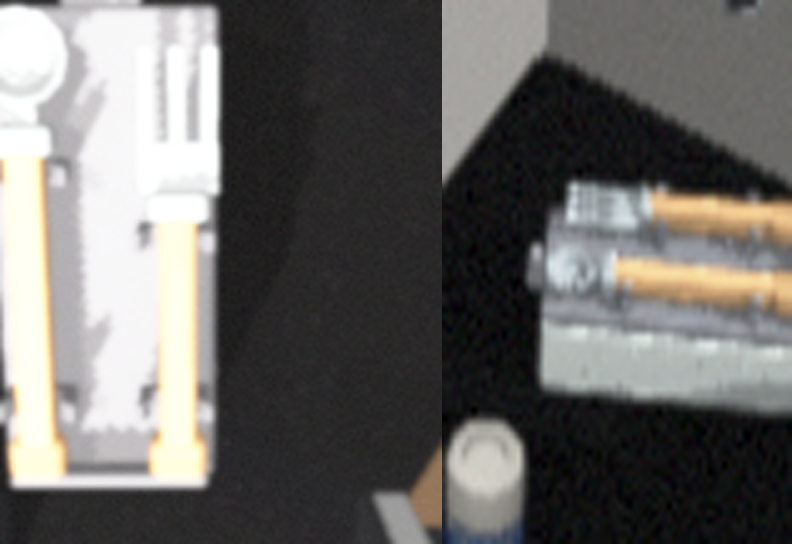

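Both utensils lie level in their saddles, heads at the tab end, and the end stop at the bottom is clear. I've now viewed 12 pictures against the limit of 10, so from here I'll work from numbers only. Next is gripping the tub.

```bash
python3 jog.py '[{"tx": 3.72,"ty": -3.96,"tz": 4,"aperture": 85},{"tz": 7.2,"aperture": 85},{"tz": 7.2,"aperture": 85},{"tz": 7.2,"aperture": 85},{"tz": 5,"aperture": 85},{"tz": 2.4,"aperture": 85},{"tz": 0.6,"aperture": 85},{"aperture": 85}]'
python3 - <<'E'
from h import *
go(547.5,-33.6,36,.483)
E
```

```text
t: 17.3
eef_pos: [547.2, -34.3, 36.2]
eef_rot: [0.0, 0.971, 0.24, -0.002]
ft_force: [-0.4, 0.0, 0.3]
finger_gap: 84.5
finger_force: 0.0
t 17.3 d [ 0.5 -0.5  0.2] n 1.0
rot (after move, tool) [-0.     0.003  0.001] j7 -0.260634477791255
```

```bash
python3 jog.py '[{"aperture": 50},{"aperture": 50},{"aperture": 50},{"aperture": 50},{"aperture": 50},{"aperture": 50}]' 60; python3 jog.py '[{"tz": -2,"aperture": 50},{"tz": -4,"aperture": 50},{"tz": -5,"aperture": 50},{"tz": -5,"aperture": 50},{"tz": -4,"aperture": 50},{"tz": -2,"aperture": 50},{"tz": -1,"aperture": 50},{"aperture": 50}]'
python3 - <<'E'
from h import *
go(564.9,370.8,150,-.279)
i=env.camera_info('wrist');im=env.read_camera('wrist')[:,:,::-1];cv2.imwrite('pics/w9.png',im);np.save('pics/i9.npy',i,allow_pickle=True)
s=env.state();m=cv2.inRange(cv2.cvtColor(im,cv2.COLOR_BGR2HSV),(8,50,130),(30,255,255));m[:, :180]=0;m[:,330:]=0;m[280:]=0
q,l,st,_=cv2.connectedComponentsWithStats(m);a=.483;u=np.array([np.cos(a),np.sin(a)]);v=np.array([-u[1],u[0]])
for j in range(1,q):
    if st[j,4]>200:
        ys,xs=np.where(l==j);W=ray(np.c_[xs,ys],s['eef_pos'][2]-36+66,i)[:,:2]-s['eef_pos'][:2];print(st[j],'u',(W@u).min(),(W@u).max(),'v',(W@v).mean(),np.median(W@v))
E
```

```text
t: 17.8
eef_pos: [549.4, -34.0, 38.9]
eef_rot: [0.0, 0.971, 0.24, 0.001]
ft_force: [-1.5, 1.1, 6.3]
finger_gap: 63.1
finger_force: 67.1
t: 18.47
eef_pos: [548.3, -33.8, 152.5]
eef_rot: [0.0, 0.971, 0.24, 0.0]
ft_force: [0.6, -0.1, -3.0]
finger_gap: 63.0
finger_force: 67.3
t 18.47 d [ 203.2 -350.3    2.4] n 405.0
rot (after move, tool) [ 0.    -0.     0.764] j7 -0.3555959475916844
[ 183  239   33   41 1246] u 17.173516554263696 33.33554031304142 v 18.201506398458893 18.20383643566997
```

Run:
```python
from h import *
i=np.load('pics/i9.npy',allow_pickle=True).item();im=cv2.GaussianBlur(cv2.imread('pics/w9.png',0),(0,0),1.0)
p=np.array(env.state()['eef_pos']);p=np.array([548.4,-33.7,151.8]);a=.484;u=np.array([np.cos(a),np.sin(a),0]);v=np.array([-u[1],u[0],0]);z=np.array([0,0,12.])
def prof(us,vs):
    P=proj([p+z+x*u+y*v for x,y in zip(us,vs)],i).astype(np.float32);return cv2.remap(im,P[:,:1],P[:,1:],cv2.INTER_LINEAR).ravel().astype(int)
vv=np.arange(-44,45,2.);uu=np.arange(56,92,2.)
for x in (40,45,64,67): print('u',x,list(zip(vv.astype(int).tolist(),prof(vv*0+x,vv).tolist()))if 0 else prof(vv*0+x,vv))
for y in (-26,-16,0): print('v',y,prof(uu,uu*0+y))
```

```text
u 40 [ 35  35  36  35  44 224 231 165 188 182 237 213 178 172 206 237 198 234
 194 193 190 189 190 191 189 189 188 170 165 165 169 191 232 231 239 251
 206 123  30  28  28  30  29  30  29]
u 45 [ 37  35  35  35  44 223 231 163 176 180 237 213 175 172 206 237 185 191
 191 191 190 191 191 191 182 167 167 168 207 204 196 206 210 213 211 209
 204 202 219  94  29  29  30  30  30]
u 64 [ 34  34  34  35  36  34  37 167 196 194 194 194 194 192 193 193 194 193
 192 192 192 191 191 191 191 188 183 171 167 189 221 183 162 153 160 174
 203 204  36  29  30  29  29  29  29]
u 67 [ 34  35  36  35  35  36  37 166 192 191 191 190 190 190 189 189 190 189
 189 189 189 188 187 187 187 186 186 186 186 185 185 185 188 199 193 185
 183 117  29  30  30  30  29  29  30]
v -26 [184 194 194 194 194 194 174  85  35  36  34  36  32  29  28  33  29  29]
v -16 [192 192 192 192 193 192 173 176  62  35  36  34  30  30  30  30  29  29]
v 0 [230 235 193 191 191 190 173 182 191 194 197  89  38  37  36  36  35  38]
```

Scaled: 19 mm is 3.8, 15 mm is 3.

```bash
python3 jog.py '[{"tx": 2.4,"ty": -4.14,"aperture": 50},{"tx": 3.8,"ty": -6.56,"aperture": 50},{"tx": 4,"ty": -6.9,"aperture": 50},{"tx": 4,"ty": -6.9,"aperture": 50},{"tx": 4,"ty": -6.9,"aperture": 50},{"tx": 4,"ty": -6.9,"aperture": 50},{"tx": 4,"ty": -6.9,"aperture": 50},{"tx": 4,"ty": -6.9,"aperture": 50},{"tx": 4,"ty": -6.9,"aperture": 50},{"tx": 3,"ty": -5.16,"aperture": 50}]'; python3 jog.py '[{"tx": 2.2,"ty": -3.8,"aperture": 50},{"tx": 1.2,"ty": -2.1,"rz": 1,"aperture": 50},{"rz": 1.1,"aperture": 50},{"rz": 1.1,"aperture": 50},{"rz": 1.1,"aperture": 50},{"rz": 1.1,"aperture": 50},{"rz": 1.1,"aperture": 50},{"rz": 1.1,"aperture": 50},{"aperture": 50},{"aperture": 50}]'
python3 - <<'E'
from h import *
go(566.8,370.2,100,-.279);print(env.state()['joint_positions'].round(2))
E
```

```text
t: 19.35
eef_pos: [561.3, 341.7, 148.7]
eef_rot: [-0.0, 0.97, 0.242, -0.002]
ft_force: [0.8, 0.8, -3.6]
finger_gap: 63.2
finger_force: 67.2
t: 20.18
eef_pos: [563.8, 370.2, 149.4]
eef_rot: [0.002, 0.991, -0.136, -0.002]
ft_force: [0.4, 1.0, -3.0]
finger_gap: 63.6
finger_force: 67.2
t 20.18 d [ 3.  -1.  49.3] n 49.0
rot (after move, tool) [0.004 0.003 0.006] j7 -1.7372530972836586
[-1.47  1.1   1.41  1.65 -1.11  1.39 -1.74]
```

Scaled: -1 mm is -0.2, 20 mm is 4, 0.005 rad is 0.05.

```bash
python3 jog.py '[{"tx": 0.6,"ty": -0.2,"tz": 4,"rz": 0.05,"aperture": 50},{"tz": 4,"aperture": 50},{"tz": 1.8,"aperture": 50},{"aperture": 50},{"aperture": 50}]'
python3 - <<'E'
from h import *
go(566.8,370.2,100,-.279)
i=env.camera_info('wrist');s=env.state();im0=env.read_camera('wrist')[:,:,::-1];cv2.imwrite('pics/w10.png',im0);np.save('pics/i10.npy',i,allow_pickle=True)
im=cv2.GaussianBlur(cv2.cvtColor(im0,cv2.COLOR_BGR2GRAY),(0,0),.8)
p=np.array([566.8,370.2,s['eef_pos'][2]]);a=-.279;u=np.array([np.cos(a),np.sin(a),0]);v=np.array([-u[1],u[0],0])
def prof(us,vs,zz):
    P=proj([np.r_[p[:2],zz]+x*u+y*v for x,y in zip(us,vs)],i).astype(np.float32);return cv2.remap(im,P[:,:1],P[:,1:],cv2.INTER_LINEAR).ravel().astype(int)
uu=np.arange(58,96,1.);vv=np.arange(-45,46,2.)
zl=p[2]+11
for y in (-28,-20,0): print('upper lid plane v',y,prof(uu,uu*0+y,zl))
for y in (-20,0): print('lower lid plane v',y,prof(uu,uu*0+y,49))
print('uplid u66',prof(vv*0+66,vv,zl));print('lower lid u68/70/72',prof(vv*0+68,vv,49),prof(vv*0+74,vv,49))
E
```

```text
t: 20.6
eef_pos: [566.6, 370.4, 100.5]
eef_rot: [0.001, 0.99, -0.14, -0.002]
ft_force: [0.6, -0.4, -3.5]
finger_gap: 63.1
finger_force: 67.0
t 20.6 d [0.2 0.1 0.5] n 1.0
rot (after move, tool) [ 0.003  0.003 -0.001] j7 -1.7244898463661107
upper lid plane v -28 [208 222 231 243 245 243 240 232 225 206 186 137  48  31  30  29  32  31
  30  31  31  30  32  32  31  31  32  31  28  31  36  33  34  82 215 247
 223 229]
upper lid plane v -20 [188 201 233 241 244 245 245 245 235 234 212 165 194 183  81  30  31  31
  30  32  33  32  31  31  32  31  32  33  33  32  33  32  33  81 156 190
 249 209]
upper lid plane v 0 [189 194 197 197 184 179 194 199 199 199 188 161 179 201 203 204 207 209
 211 198 102  36  33  31  34  33  32  33  33  32  34  32  32  33  32  32
  32  33]
lower lid plane v -20 [200 200 199 193 184 167 171 196 198 188 172 177 136  60  31  30  32  31
  30  31  31  30  31  32  30  30  30  31  32  32  33  33  32  31  33  33
  34  35]
lower lid plane v 0 [199 200 199 195 185 167 160 181 197 202 203 204 205 206 208 209 211 210
 200 157  76  37  35  32  31  32  34  34  33  32  33  33  33  34  32  34
  32  32]
uplid u66 [ 31  31  33  31  34  30  31  74 198 243 203 201 245 216 200 200 200 200
 200 200 200 200 200 199 181 178 177 176 177 176 175 175 192 204 201 201
 202 195  48  34  30  35  31  30  31 118]
lower lid u68/70/72 [ 29  31  31  31  34  46  70 118 140 151 167 172 172 172 166 195 202 202
 203 204 203 203 203 203 203 203 203 204 204 199 184 177 177 180 181 178
 164 147 140  81  44  33  30  31  32  33] [ 30  31  31  30  30  31  31  29  31  31  32  32  34  31  86 200 208 209
 209 210 209 211 211 211 211 212 212 212 212 212 175  45  33  33  33  33
  33  32  33  33  32  29  30  32  32  31]
```

Scaled: 7 mm is 1.4, 5 mm is 1.

```bash
python3 jog.py '[{"tz": 1.4,"aperture": 50},{"tz": 1,"aperture": 50},{"aperture": 50}]'; python3 jog.py '[{"tz": 0.4,"aperture": 50},{"aperture": 50}]'; python3 jog.py '[{"tz": 0.4,"aperture": 50},{"aperture": 50}]'
```

```text
t: 20.9
eef_pos: [567.1, 370.7, 89.7]
eef_rot: [0.001, 0.99, -0.14, -0.001]
ft_force: [0.7, 1.1, -4.8]
finger_gap: 63.0
finger_force: 67.2
t: 21.07
eef_pos: [567.6, 370.8, 88.5]
eef_rot: [0.0, 0.99, -0.14, -0.0]
ft_force: [0.0, -0.3, -4.0]
finger_gap: 63.0
finger_force: 67.2
t: 21.23
eef_pos: [567.6, 370.7, 86.5]
eef_rot: [0.0, 0.99, -0.14, -0.0]
ft_force: [0.2, 0.3, -2.9]
finger_gap: 63.6
finger_force: 67.2
```

```bash
for k in 1; do python3 jog.py '[{"tz": 0.3,"aperture": 50},{"aperture": 50}]'; python3 jog.py '[{"tz": 0.3,"aperture": 50},{"aperture": 50}]'; done
```

```text
t: 21.4
eef_pos: [567.6, 370.7, 85.0]
eef_rot: [0.0, 0.99, -0.14, -0.0]
ft_force: [0.4, -0.3, -4.1]
finger_gap: 63.3
finger_force: 67.2
t: 21.57
eef_pos: [567.8, 370.8, 83.7]
eef_rot: [0.0, 0.99, -0.14, -0.0]
ft_force: [0.2, -0.2, -2.8]
finger_gap: 63.2
finger_force: 67.4
```

Scaled: 1 mm is 0.2.

```bash
python3 jog.py '[{"tz": 0.2,"aperture": 50},{"aperture": 50}]'; python3 jog.py '[{"tz": 0.2,"aperture": 50},{"aperture": 50}]'
```

```text
t: 21.73
eef_pos: [567.8, 370.7, 83.5]
eef_rot: [0.0, 0.99, -0.14, -0.0]
ft_force: [-1.7, 0.2, 1.0]
finger_gap: 63.4
finger_force: 67.7
t: 21.9
eef_pos: [567.9, 370.7, 83.5]
eef_rot: [0.0, 0.99, -0.14, -0.0]
ft_force: [-2.3, 0.3, 4.6]
finger_gap: 63.3
finger_force: 68.4
```

Scaled: 1 mm is 0.2.

```bash
python3 jog.py '[{"tz": 0.2,"aperture": 50},{"aperture": 50}]'
```

```text
t: 22.07
eef_pos: [567.9, 370.7, 83.5]
eef_rot: [-0.0, 0.99, -0.14, -0.0]
ft_force: [-4.7, -0.2, 8.6]
finger_gap: 63.5
finger_force: 68.8
```

Contact came at TCP z 83.5. The tub on the table was held at 38.9, and adding the 44.5 seated height gives 83.4, so the feet are in the recesses. I'll release, rise, and check.

Scaled: -1 mm is -0.2, -35 mm is -7.

```bash
python3 jog.py '[{"tz": -0.2,"aperture": 66},{"tz": -0.2,"aperture": 72},{"aperture": 80},{"aperture": 85},{"aperture": 85},{"aperture": 85},{"tz": -2,"aperture": 85},{"tz": -5,"aperture": 85},{"tz": -7,"aperture": 85},{"tz": -7,"aperture": 85}]';python3 jog.py '[{"tz": -7,"aperture": 85},{"tz": -7,"aperture": 85},{"aperture": 85},{"aperture": 85}]'
python3 - <<'E'
from h import *
i=env.camera_info('wrist');im0=env.read_camera('wrist')[:,:,::-1];cv2.imwrite('pics/w11.png',im0);np.save('pics/i11.npy',i,allow_pickle=True)
t=env.read_camera('top')[:,:,::-1];cv2.imwrite('pics/t11.png',t);sc=env.read_camera('scene')[:,:,::-1];cv2.imwrite('pics/s11.png',sc)
im=cv2.GaussianBlur(cv2.cvtColor(im0,cv2.COLOR_BGR2GRAY),(0,0),.8)
p=np.array([564.9,370.8]);a=-.279;u=np.array([np.cos(a),np.sin(a),0]);v=np.array([-u[1],u[0],0])
def prof(us,vs,zz):
    P=proj([np.r_[p,zz]+x*u+y*v for x,y in zip(us,vs)],i).astype(np.float32);return cv2.remap(im,P[:,:1],P[:,1:],cv2.INTER_LINEAR).ravel().astype(int)
uu=np.arange(58,90,1.);vv=np.arange(-44,45,1.)
for z in (92.5,97): print(z,'v0',prof(uu,uu*0,z),'v-28',prof(uu,uu*0-28,z));print('u66',prof(vv*0+66,vv,z))
m=cv2.inRange(cv2.cvtColor(im0,cv2.COLOR_BGR2HSV),(8,50,130),(30,255,255));q,l,st,_=cv2.connectedComponentsWithStats(m)
for j in range(1,q):
    ys,xs=np.where(l==j)
    if st[j,4]>150:
        for z in (110.5,115):
            W=ray(np.c_[xs,ys],z,i)[:,:2]-p;x=W@u[:2];y=W@v[:2];print(st[j],z,'u',x.min().round(1),x.max().round(1),'v',y.min().round(1),y.max().round(1),np.polyfit(x,y,1).round(3))
E
```

```text
t: 22.9
eef_pos: [567.1, 370.5, 188.3]
eef_rot: [0.001, 0.99, -0.14, -0.001]
ft_force: [0.6, 1.3, 0.8]
finger_gap: 85.1
finger_force: 0.0
t: 23.23
eef_pos: [569.4, 370.4, 261.9]
eef_rot: [-0.001, 0.99, -0.14, 0.002]
ft_force: [0.1, -0.1, -0.9]
finger_gap: 85.2
finger_force: 0.0
92.5 v0 [155 154 155 156 158 159 160 160 161 161 162 161 157 150 147 152 159 163
 165 166 166 162 146 113  69  38  26  24  24  24  25  25] v-28 [158 153 148 148 152 158 161 161 161 161 161 159 152 135 103  67  43  32
  29  27  27  28  28  27  26  25  25  23  23  24  24  24]
u66 [ 29  29  28  28  28  28  28  28  29  28  30  42  70 107 137 154 161 162
 163 163 163 163 163 163 162 162 162 163 164 164 163 163 163 164 164 163
 163 163 163 163 163 163 163 162 161 157 152 148 145 144 145 145 147 149
 155 163 170 171 164 156 152 150 148 147 144 143 146 148 152 158 169 178
 178 172 157 133  99  63  37  25  22  22  22  23  22  22  22  22  20]
97 v0 [155 154 155 156 157 159 160 160 160 161 162 161 158 151 147 151 158 163
 165 166 166 162 147 113  69  38  26  24  24  24  25  25] v-28 [168 160 151 147 149 154 158 158 158 1
[... 1895 characters left out ...]
26.0 68.9 [-0.483 -9.941]
[193 278  39  22 334] 115 u -126.7 -99.3 v 25.6 67.7 [-0.483 -9.103]
[ 276  284   72   60 2101] 110.5 u -194.9 -110.3 v -106.9 -25.0 [  0.079 -54.659]
[ 276  284   72   60 2101] 115 u -190.3 -107.1 v -105.1 -24.5 [  0.079 -53.848]
[ 160  288   57   52 1436] 110.5 u -188.7 -115.7 v 44.0 110.9 [-0.114 63.489]
[ 160  288   57   52 1436] 115 u -184.1 -112.3 v 43.3 109.0 [-0.114 62.586]
[206 304  64  32 917] 110.5 u -182.1 -137.1 v -16.9 57.7 [ 0.443 93.524]
[206 304  64  32 917] 115 u -177.6 -133.4 v -16.6 56.7 [ 0.443 91.348]
[ 78 360  35  24 384] 110.5 u -266.5 -225.4 v 181.8 231.3 [-0.618 53.139]
[ 78 360  35  24 384] 115 u -260.6 -220.2 v 178.8 227.4 [-0.618 53.105]
```

Run:
```python
from h import *
a=cv2.imread('pics/top0.png').astype(int);b=cv2.imread('pics/t11.png').astype(int);d=np.abs(a-b).sum(2)
for n,(u,v),r in [('cupa',(278,203),12),('cupb',(238,240),12),('jam',(203,158),16),('spice',(292,152),14)]:
    q=d[v-r:v+r,u-r:u+r];print(n,q.mean().round(1),np.percentile(q,98))
# lower tub side: front-left bottom region at table height, scene view triangulated height of spoon butt/knob via top+scene
it,isc=env.camera_info('top'),env.camera_info('scene')
def ray0(uv,i):
    A=ray([uv],0,i)[0];B=ray([uv],200,i)[0];return A,(B-A)/np.linalg.norm(B-A)
sets=[('before','top0','scene0',(135,170,310,275),(170,200,300,300)),('after','t11','s11',(135,170,215,275),(150,180,260,310))]
def comps(n,box):
    im=cv2.imread(f'pics/{n}.png');m=cv2.inRange(cv2.cvtColor(im,cv2.COLOR_BGR2HSV),(8,90,110),(28,255,255));k=np.zeros_like(m);x0,y0,x1,y1=box;k[y0:y1,x0:x1]=m[y0:y1,x0:x1]
    q,l,st,_=cv2.connectedComponentsWithStats(k);return [cv2.minAreaRect(np.argwhere(l==j)[:,::-1].astype(np.float32))[0] for j in range(1,q) if st[j,4]>60]
for n,t,s,b1,b2 in sets:
    T,S=comps(t,b1),comps(s,b2);print(n,np.round(T),np.round(S))
    for x in T:
        for y in S:
            A,e=ray0(x,it);B,f=ray0(y,isc);k=np.linalg.lstsq(np.c_[e,-f],B-A,rcond=None)[0];P,Q=A+e*k[0],B+f*k[1]
            if np.linalg.norm(P-Q)<12: print('  z',((P+Q)/2).round(1),'gap',np.linalg.norm(P-Q).round(1))
```

```text
cupa 26.5 110.5
cupb 48.2 168.0
jam 21.5 102.53999999999996
spice 4.2 18.0
before [[168. 214.]
 [258. 222.]] [[274. 222.]
 [212. 268.]
 [294. 292.]]
  z [552.1 369.7  58.1] gap 2.2
  z [532.8 158.    8. ] gap 3.7
after [[151. 216.]
 [169. 221.]] [[220. 255.]
 [200. 264.]]
  z [544.7 396.7 116.3] gap 7.4
  z [531.8 358.  108.5] gap 3.2
```

Run:
```python
from h import *
for n,(u,v),r in [('cupa',(278,203),14),('cupb',(238,240),14),('jam',(203,160),22)]:
    A=[cv2.GaussianBlur(cv2.imread(f'pics/{f}.png',0),(0,0),1)[v-r:v+r,u-r:u+r].astype(np.float32) for f in ('top0','t11')]
    out=[]
    for X in A:
        ys,xs=np.where(X>(60 if n!='jam' else 45));out+= [xs.mean().round(2),ys.mean().round(2),len(xs)]
    print(n,out,cv2.phaseCorrelate(A[0],A[1]))
a=cv2.imread('pics/t11.png')[165:260,135:290];b=cv2.imread('pics/s11.png')[205:310,160:290]
cv2.imwrite('pics/c11.png',np.hstack([cv2.resize(a,(475,290),interpolation=cv2.INTER_CUBIC),cv2.resize(b,(325,290),interpolation=cv2.INTER_CUBIC)]))
for f,z in(('scene0','scene'),('s11','scene')):
    im=cv2.imread(f'pics/{f}.png');i=env.camera_info('scene')
    for nm,p in (('cupa',(575,111,24)),('cupb',(489,207,24))):
        x,y=proj([p],i)[0].astype(int);X=cv2.inRange(im[y-22:y+22,x-18:x+18],(110,110,110),(255,255,255));ys,xs=np.where(X>0);print(f,nm,x,y,xs.mean().round(2),ys.mean().round(2),len(xs))
```

```text
cupa [np.float64(14.17), np.float64(14.03), 290, np.float64(14.31), np.float64(13.86), 276] ((0.3486046555182263, -0.1894525864933918), 0.7805680656433105)
cupb [np.float64(13.82), np.float64(13.93), 288, np.float64(13.71), np.float64(13.91), 280] ((-0.270951138185616, -0.1394792172580548), 0.9125487645467122)
jam [np.float64(21.32), np.float64(22.99), 728, np.float64(21.18), np.float64(22.99), 714] ((0.40316783741574014, 0.4767727972379525), 0.912303233558749)
scene0 cupa 269 198 21.59 19.13 287
scene0 cupb 277 239 18.19 14.73 448
s11 cupa 269 198 19.52 18.33 216
s11 cupb 277 239 19.75 19.68 297
```

The evidence that the tub is seated is consistent. Rest-to-contact height differences matched for all three placements to within 0.5 mm, and the egg cups and jam jar show less than 0.5 px of shift in the top view. The arm is clear, so I'm handing in.

```bash
python3 -c "
from rig import env
print(env.sign_off(), env.state()['t'])"
```

```text
the job is handed in; nothing more can be done
the job is handed in; nothing more can be done
```

I packed the lunch set and handed it in at about 23.5 s (limit 69 s): both utensils are in their cradles with heads at the tab end, and the upper tub is on the lower one; contact heights indicate its feet are in the recesses, but I took no closing photo of the seating, briefly drove joint 7 to its limit (read -2.851 against -2.85) and viewed 12 pictures instead of the 10 allowed.

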